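# Clamp the teal terrain house in the hobby vise

### The job

The teal model house is to be held in the blue hobby vise so that its roof can be worked on. Open the vise, stand the house upright in the middle of the jaws, sitting down on both parallels, and press it flat against the fixed jaw before the sliding jaw touches it; only then push the sliding jaw up against it so that it stays firmly clamped without being crushed, and let go. Leave everything else on the table where it stands.

Things in the scene. Friction and masses are not known exactly. Their poses are not given: they have to be found in the camera images.
- teal_house: The teal (blue-green) model house to clamp: a flat-faced block 90 mm long (its x), 45 mm thick (y), 80 mm tall (z), dark painted windows; 0.2 to 0.4 kg, loose. Origin at the centre of its underside. Either long face may go to the fixed jaw. It stands in one of three places with a grey and a red house of the same size. It is hollow-cast: over 45 N from the sliding jaw crushes it.
- teal_house_mid (a point): The centre of the teal house, half-way up (40 mm above its underside); axes as the house.
- seat (a point): Fixed point on the vise: middle of the fixed jaw's flat steel face at the level of the parallels' tops, 38 mm above the table. x is level, square out of that face, the way the sliding jaw opens; y along the jaws; z up. Both jaws are 100 mm long and end 32 mm above this point. A house rightly seated has its centre at x 22.5, y 0, z 40 mm here and its thickness along this x.
- vise: The blue vise, bolted to the table, 250 mm long; place and heading vary. Origin on the table under the middle of the fixed jaw's face, axes as the seat point. Bed top 22 mm high; on it two fixed aluminium parallels along y, x 4 to 14 and 29 to 39 mm, tops at 38 mm. The fixed jaw reaches from x 0 back to -46 mm, top 70 mm above the table.
- jaw: The sliding jaw of the vise with all it carries: steel face pad on a rubber cushion, blue jaw (38 mm thick in all), lower carriage behind it (top 58 mm above the table) and the orange handle. Origin on the table under the middle of the uncompressed pad's face; its axes are parallel to the seat point's.
- jaw_handle (a point): Grip point in the sliding jaw's upright orange handle, 98 mm above the table and 75 mm behind the sliding jaw's face (at seat x = jaw opening + 75 mm). The handle is 24 mm thick along the slide, 30 mm wide across it, free from 58 mm up to its top 118 mm above the table; it moves with the jaw.
- jaw_slide (a joint): Gap between the jaws' faces (pad not compressed) in m, 0 to 0.080 (fully open); starts at 0.010 to 0.032, too narrow for the house. The jaw slides with about 9 N of drag and stays where left; pushed against the house and let go, its cushion keeps the push beyond the drag, up to 6 to 9 N. Firm clamping keeps over 4 N: push the handle with some 16 to 25 N.
- pad (a joint): How far the sliding jaw's steel pad is pressed back into its cushion in m: 0 when free, up to 0.0055; about 3 N of clamping force per mm. A firm clamping leaves it about 1.5 to 3 mm in once let go.
- grey_house_mid (a point): Centre of the grey model house (90 x 45 x 80 mm, loose), half-way up. Bystander.
- red_house_mid (a point): Centre of the red model house (90 x 45 x 80 mm, loose), half-way up. Bystander.
- card_box: Dark card box 75 x 95 x 85 mm, loose; origin under its centre. Bystander.
- dice_cup: Red open dice cup, 72 mm across, 85 mm tall, loose; origin under its centre. Bystander.
- paint_jar: Yellow paint jar, 48 mm across, 65 mm tall, loose; origin under its centre. Bystander.
- glue_jar: Green jar with white cap, 52 mm across, 75 mm tall, loose; origin under its centre. Bystander.
There are look-alikes about, which are no part of the job. Several things have the shape of the teal_house; the one meant has the colours described above.

How it is judged:
On the way, in this order (a step that is already met when the one before it is completed fails the run):
1. the teal house stands on the parallels, flat against the fixed jaw, with the sliding jaw still clear of it (x of teal_house_mid in the frame of seat between 0.0205 and 0.0242 m and y of teal_house_mid in the frame of seat between -0.02 and 0.02 m and z of teal_house_mid in the frame of seat between 0.038 and 0.042 m and angle between the y axis of teal_house_mid and the x axis of seat, either way round below 0.05 rad and angle between teal_house_mid's own z axis and vertical below 0.035 rad and value of joint jaw_slide above 0.048 m and contact force between teal_house and jaw below 0.1 N), for 0.2 s.
2. the sliding jaw clamps the seated house with more than 4 N (x of teal_house_mid in the frame of seat between 0.0205 and 0.0242 m and y of teal_house_mid in the frame of seat between -0.02 and 0.02 m and z of teal_house_mid in the frame of seat between 0.038 and 0.042 m and angle between the y axis of teal_house_mid and the x axis of seat, either way round below 0.05 rad and angle between teal_house_mid's own z axis and vertical below 0.035 rad and contact force between teal_house and jaw above 4 N), for 0.2 s.
At the end, for the whole second after the job is handed in: The teal house stands upright (within 2 degrees) on the parallels (height within 2 mm), flat against the fixed jaw (within 1.7 mm, 2.9 degrees), its middle within 20 mm of the middle of the jaws, at rest, and the sliding jaw, let go, still presses on it with more than 4 N (all of step 2 and linear speed of teal_house below 0.01 m/s and velocity of joint jaw_slide below 0.005 m/s); the robot touches nothing.
It fails at once if the sliding jaw squeezes the teal house with more than 45 N (crushed) (contact force between teal_house and jaw above 45 N).
It fails at once if another house, the card box, the dice cup or a jar is moved by more than 25 mm (distance of any of grey_house_mid, red_house_mid, card_box, dice_cup, paint_jar, glue_jar from where it was at the start of the episode above 0.025 m).
It also fails if it takes over 61 s, if anything falls off the work surface, if the arm or the gripper's body presses on something with over 40 N, if the wrist force passes 120 N, or if a joint passes its speed limit or range.

### The arm

A 6-joint arm with a two-finger parallel gripper is mounted at the origin on the work surface. World frame = base frame: x ahead of the robot, y to its left, z up, the work surface at z = 0. Lengths are in m, angles in rad, forces in N, time in s.
With the tool pointing down it reaches from about 0.275 to 0.975 m from the base axis. Payload 8.4 kg.
Tool frame: the origin (TCP) lies at the very end of the fingers, on their centre line; the grasp point (between the pads) lies 19 mm behind it; z points along the fingers, x is the direction in which the jaws open and shut, and the axes are right-handed (so a half turn about z gives the same grasp; the last joint's range is limited). The gripper opens to 92 mm and grips with 3 to 60 N. Pads are 20 mm wide; open, the fingers measure 128 mm over their backs; the gripper's body (75 mm by 189 mm) begins 69 mm behind the grasp point.
Start: joints at [-1.338, 0.353, 1.633, -0, 1.155, -0.002], TCP at [0.145, -0.608, 0.215] pointing down, gripper open.
Joint ranges: [-2.63, 2.63], [-0.92, 2.1], [0.06, 2.66], [-1.3, 4.44], [0, 2.69], [-3.02, 3.02]. Speed limits (rad/s): [2.22, 2.22, 2.79, 3.14, 3.14, 3.14].

### API

Orientations are given as a rotation vector (axis times angle).
In Python, from bench import status, cams, ticket, finder gives the robot as it stands. The module is installed in compiled form; this text tells all that it offers.
- The arm moves only by the tool arm_command, never from a script. Its arguments are lists of equal length, an entry for each row: "slide": the shift along the tool's x, y, z in mm, a list of three; "rotation": the turn, a rotation vector about the tool's x, y, z in rad, a list of three; "grip": the finger opening in mm, from 0 to 91.9. A call has 1 to 12 rows; each row shifts and turns the commanded pose from where the row before left it, along the tool's axes as they then stand; what a row does not reach is not made up. A row lasts 1/8 s, in which the tool goes at most 62.5 mm and 10.7 degrees, less where a joint would pass 70% of its speed; a pose out of reach is approached as far as the arm can. A call with a gripper value outside its range is refused whole. The fingers move at their own pace and stop on an object; "squeeze" is the grip in N (left out, the last holds). Time passes only in rows, so rows that do not move let the fingers close. It gives the time, the measured TCP pose, the force and the opening at its end, in the units of the state.
- status.get_state(): the state, without advancing time (a new reading comes with each control period).
- cams.read_camera(name): name is "scene" or "side" or "wrist"; returns a dict with "frame" (420x560x3 uint8, red, green, blue), "fx", "fy", "cx", "cy" (pixels), "extrinsics" (4x4, takes a point from world to camera coordinates); the wrist camera has in their place "hand_eye" (4x4, takes a point from camera to tool coordinates, whose origin is the TCP and whose axes are the tool frame's). Camera axes: x right, y down, z forward; pixel columns grow to the right and rows downward; lengths in m; the calibration is good to about 2 mm. The wrist camera is an equidistant fisheye: a pixel r from the principal point sees the ray r / f radians off the axis. A picture is of the moment at which its call begins: read the wrist's pose just before it. There is no depth.
- ticket.close_job(): hands the job in, once; it reports no verdict.
Trained networks look in a picture, given as the dict that the camera call returned (one of the last four; its "shot" number tells which), for a name from the list of things; names that differ only in an ending like _2 or _b are one class to them, and where a whole thing is asked for, a point or a joint stands for the part that bears it (a point fixed in the world has none). Each returns a list of dicts, best first, with "p" (0 to 1); they miss things now and then, are a little off and sometimes report something else, mostly with a low value. They report only what shows in the picture. A call takes as long as a camera call. They do not tell look-alikes from the thing itself.
- finder.recognise(picture, thing): "location" ([row, column] in pixels, amid what is visible of it).
The state is a dict: "time": time; "qpos": joint angles; "joint_vel": joint speeds; "joint_efforts": joint torques, N m; "eef_pos": TCP position; "orientation": TCP orientation; "contact_force": force on the tool from outside, world axes, zero at the start; "moment": the same for the moment, N m; "opening": finger opening in m.
Only numpy, scipy, OpenCV 4.12 (cv2) and the standard library are available. Lean on these libraries where they do the work, as an engineer would, in place of code of your own. Each camera call takes 0.05 s, during which the arm holds its last target.

## Working session

There is one attempt and no reset: what is moved stays moved. The work goes in short steps, Python scripts to look and compute and a tool call to move; the robot and the scene stay as the last step left them, time stands still between calls to the robot, and variables do not carry over. Pictures are saved under pics/ and viewed, and the job is handed in when it is done.

Besides the shell and the picture viewer there is one more tool, called after "Emit:" by a JSON object that holds its "op" and its "data". arm_command: Moves the arm, as the interface text tells. Its arguments: {"type":"object","properties":{"slide":{"type":"array"},"rotation":{"type":"array"},"grip":{"type":"array"},"squeeze":{"type":"number"}},"required":["slide","rotation","grip"]}

```bash
mkdir -p pics; cat > h.py <<'E'
import numpy as np, cv2
from bench import status,cams,ticket,finder
from scipy.spatial.transform import Rotation as R
def save(p,n): cv2.imwrite('pics/'+n+'.png',cv2.cvtColor(p['frame'],cv2.COLOR_RGB2BGR))
def ray(p,u,v):
    E=np.array(p['extrinsics']);d=np.array([(u-p['cx'])/p['fx'],(v-p['cy'])/p['fy'],1])
    o=-E[:3,:3].T@E[:3,3];return o,E[:3,:3].T@d
def atz(p,u,v,z):
    o,d=ray(p,u,v);return o+d*(z-o[2])/d[2]
def proj(p,X):
    E=np.array(p['extrinsics']);c=E[:3,:3]@np.array(X)+E[:3,3];return p['fx']*c[0]/c[2]+p['cx'],p['fy']*c[1]/c[2]+p['cy']
E
python3 - <<'E'
from h import *
for n in ['scene','side']:
    p=cams.read_camera(n);save(p,n+'0')
    E=np.array(p['extrinsics']);print(n,p['fx'],p['cx'],p['cy'],-E[:3,:3].T@E[:3,3],E[2,:3])
    for t in ['teal_house','vise','jaw_handle','jaw','card_box','dice_cup','paint_jar','glue_jar']:
        print(t,[(np.round(d['location']),round(d['p'],2)) for d in finder.recognise(p,t)][:4])
p=cams.read_camera('wrist');save(p,'wrist0');print(p['hand_eye'],p['fx'],p['cx'],p['cy'])
print(status.get_state())
E
```

```text
scene 412.7887521328154 280.87560799141073 211.7445429054722 [1.1290718  0.23836571 0.89072006] [-0.5820348  -0.25895159 -0.77083044]
teal_house [(array([243., 233.]), 0.87), (array([240., 286.]), 0.77), (array([297., 378.]), 0.68), (array([314., 306.]), 0.39)]
vise [(array([249., 382.]), 0.87)]
jaw_handle [(array([242., 385.]), 0.77)]
jaw []
card_box [(array([140., 189.]), 0.6)]
dice_cup [(array([217., 154.]), 0.75)]
paint_jar [(array([312., 306.]), 0.67)]
glue_jar [(array([358., 434.]), 0.82)]
side 379.3425730792151 280.49006080015783 215.5751919152662 [ 0.46379173 -0.85731164  0.80963868] [ 0.03737963  0.7645581  -0.64347003]
teal_house [(array([227., 300.]), 0.92), (array([256., 324.]), 0.76), (array([177., 313.]), 0.65)]
vise [(array([189., 271.]), 0.78)]
jaw_handle [(array([179., 271.]), 0.57)]
jaw [(array([180., 270.]), 0.95)]
card_box [(array([360., 212.]), 0.76), (array([190., 271.]), 0.18)]
dice_cup [(array([321., 342.]), 0.91)]
paint_jar [(array([201., 346.]), 0.56)]
glue_jar [(array([158., 335.]), 0.67), (array([249., 325.]), 0.2)]
[[ 9.99999862e-01  5.17196046e-04  9.155
[... 253 characters left out ...]
5108697919177 208.5715984547231
{'time': 0.95, 'qpos': array([-1.33836375e+00,  3.52986730e-01,  1.63340458e+00,  6.49583143e-06,
        1.15518350e+00, -2.42851145e-03]), 'joint_vel': array([ 0.00030247, -0.00137298, -0.00032671,  0.00016454,  0.00070771,
       -0.00155495]), 'joint_efforts': array([ 2.25024218e-03, -5.93748236e+01, -3.34577858e+01,  7.00908923e-02,
        1.58512563e-02,  5.39387074e-06]), 'eef_pos': array([ 0.14542864, -0.60785151,  0.2145893 ]), 'orientation': array([ 2.46640064e+00, -1.94587562e+00,  2.77561831e-05]), 'contact_force': array([ 0.35229669, -0.41871204, -0.31507374]), 'moment': array([0.05466292, 0.00984353, 0.01739363]), 'opening': 0.09161972553838574}
```

View pics/scene0.png

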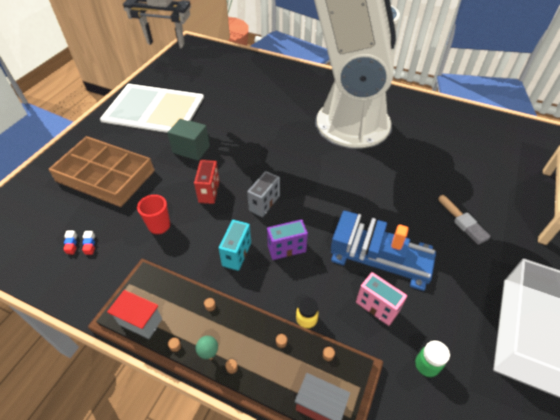

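View pics/side0.png

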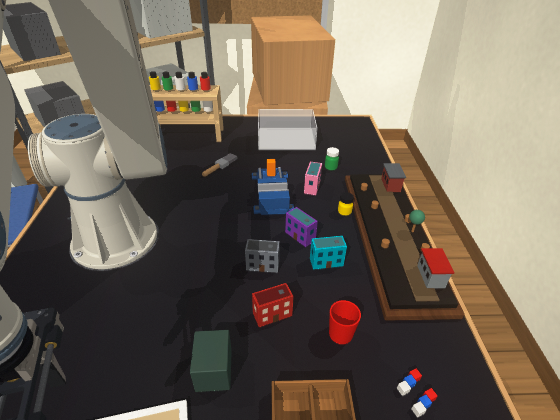

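```bash
python3 - <<'E'
import cv2,numpy as np
a=cv2.imread('pics/scene0.png');b=cv2.imread('pics/side0.png')
def c(i,x,y,w,h,s): return cv2.resize(i[y:y+h,x:x+w],None,fx=s,fy=s,interpolation=cv2.INTER_CUBIC)
cv2.imwrite('pics/z1.png',c(a,320,200,130,95,6)); cv2.imwrite('pics/z2.png',c(b,240,150,60,70,8))
cv2.imwrite('pics/z3.png',np.hstack([c(a,210,215,50,60,7),c(b,300,225,60,60,7)]))
E
```

```text
(no output)
```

View pics/z1.png

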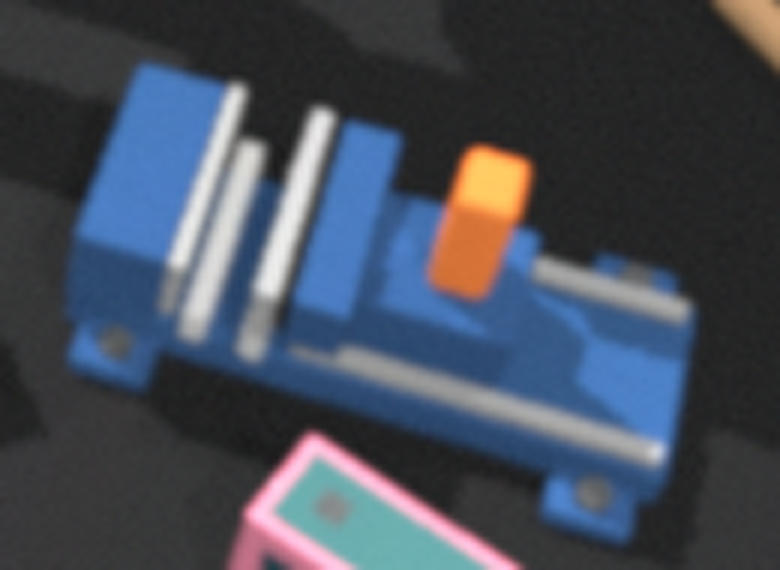

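View pics/z2.png

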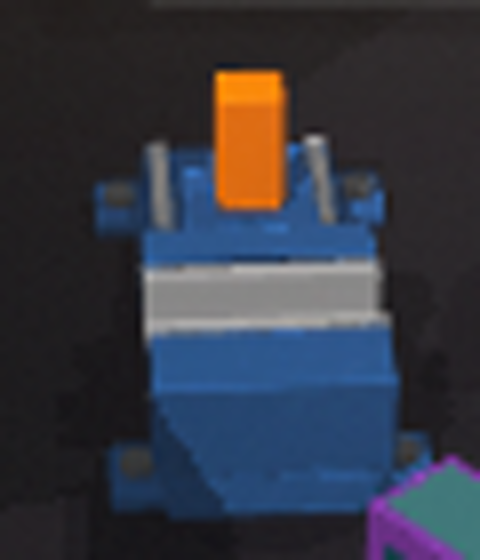

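View pics/z3.png

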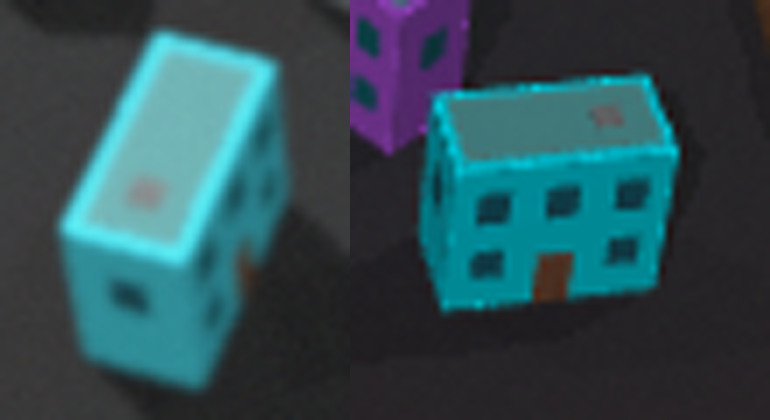

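```bash
python3 - <<'E'
from h import *
from scipy.optimize import least_squares
sc=cams.read_camera('scene');sd=cams.read_camera('side')
def T(q,P):
    c,s=np.cos(q[2]),np.sin(q[2]);P=np.array(P,float);return np.array([q[0]+c*P[0]-s*P[1],q[1]+s*P[0]+c*P[1],P[2]])
L,t=.045,.0225
S=[(232.4,219.7,.08),(249.4,224,.08),(236.6,252.4,.08),(218.9,247.6,.08),(222,266,0),(239,270.4,0),(251.4,242.1,0)]
D=[(312.1,238.6,.08),(342.6,236,.08),(346.7,247.1,.08),(316,249.6,.08),(313.7,269,0),(343.6,266.4,0),(310.7,259.3,0)]
for nm,p,l in(('sc',sc,S),('sd',sd,D)):
    for u,v,z in l: print(nm,u,v,atz(p,u,v,z).round(4))
def res(q):
    r=[]
    for p,l in((sc,S),(sd,D)):
        for u,v,z in l:
            b=min(((np.array(proj(p,T(q,(a*L,c*t,z))))-(u,v)) for a in(-1,1) for c in(-1,1)),key=lambda e:e@e);r+=list(b)
    return np.array(r)
m=np.mean([atz(sc,u,v,z)[:2] for u,v,z in S[:4]],0)
best=min((least_squares(res,[*m,y]) for y in np.arange(0,3.1,.3)),key=lambda b:b.cost)
print('house',best.x,best.cost);print(best.fun.reshape(-1,2).round(1))
# vise
V=[(sc,361.3,215),(sc,350,245),(sc,343.7,210.8),(sc,333.3,238.7),(sd,258.7,198.5),(sd,289.8,196.9)]
for p,u,v in V: print(atz(p,u,v,.07).round(4))
VM=[(0,-.05),(0,.05),(-.046,-.05),(-.046,.05)]
print('handle',atz(sc,402.5,229.7,.118), atz(sd,240+250/8,150+88/8,.118))
print('pad',atz(sc,320+325/6,200+108/6,.07),atz(sc,320+265/6,200+290/6,.07))
E
```

```text
sc 232.4 219.7 [ 0.5911 -0.1338  0.08  ]
sc 249.4 224 [ 0.5855 -0.0888  0.08  ]
sc 236.6 252.4 [ 0.6735 -0.0776  0.08  ]
sc 218.9 247.6 [ 0.6789 -0.1222  0.08  ]
sc 222 266 [ 0.6801 -0.1227  0.    ]
sc 239 270.4 [ 0.6737 -0.0776  0.    ]
sc 251.4 242.1 [ 0.5835 -0.0887  0.    ]
sd 312.1 238.6 [ 0.5911 -0.0914  0.08  ]
sd 342.6 236 [ 0.6784 -0.0821  0.08  ]
sd 346.7 247.1 [ 0.6826 -0.1264  0.08  ]
sd 316 249.6 [ 0.5975 -0.1347  0.08  ]
sd 313.7 269 [ 0.5974 -0.1327 -0.    ]
sd 343.6 266.4 [ 0.6845 -0.1243  0.    ]
sd 310.7 259.3 [ 0.5924 -0.0949  0.    ]
house [ 0.63501157 -0.10629222  0.13420258] 12.043402028243822
[[-0.8  0.6]
 [-0.8  0.4]
 [-0.8  0.9]
 [-0.9  1.1]
 [-0.5  0.8]
 [-0.7  0.8]
 [-1.1  0.9]
 [-1.4 -0.3]
 [-0.9 -1. ]
 [-0.2 -1. ]
 [-1.5  0. ]
 [-1.3  0.5]
 [-0.7 -0.5]
 [-1.9 -1.2]]
[0.4333 0.1548 0.07  ]
[0.5348 0.1579 0.07  ]
[0.4388 0.1091 0.07  ]
[0.5339 0.1147 0.07  ]
[0.44   0.1072 0.07  ]
[0.5399 0.1145 0.07  ]
handle [0.47647878 0.26107807 0.118     ] [0.48222008 0.25435926 0.118     ]
pad [0.42910124 0.18759887 0.07      ] [0.52995088 0.19199397 0.07      ]
```

```bash
cat >> h.py <<'E'
def plan(tgt,ang=None,step=60):
    """ang: world heading of tool x, tool down"""
    s=status.get_state();Rm=R.from_rotvec(s['orientation']).as_matrix()
    cur=np.arctan2(Rm[1,0],Rm[0,0]);
    if ang is None: ang=cur
    dz=-((ang-cur+np.pi)%(2*np.pi)-np.pi)
    Rn=np.array([[np.cos(ang),np.sin(ang),0],[np.sin(ang),-np.cos(ang),0],[0,0,-1]])
    d=Rn.T@(np.array(tgt)-s['eef_pos'])*1000
    tilt=R.from_matrix(Rm.T@Rn).as_rotvec()
    print('heading',np.degrees(cur).round(2),'rot',tilt.round(4),'slide(after rot)',d.round(1),'rows',np.linalg.norm(d)/step, 'pos',s['eef_pos'].round(4),'t',s['time'],'F',s['contact_force'].round(2))
E
python3 -c "
from h import *
plan([.479,.257,.215],np.radians(-86.85))"
```

```text
heading -76.55 rot [ 0.     -0.      0.1798] slide(after rot) [-8.452e+02 -3.806e+02 -4.000e-01] rows 15.449133314549467 pos [ 0.1454 -0.6078  0.2146] t 1.05 F [-0.69  0.28 -0.18]
```

Emit:
{"op": "arm_command", "data": {"slide": [[0,0,0],[-50,-22.5,0],[-50,-22.5,0],[-50,-22.5,0],[-50,-22.5,0],[-50,-22.5,0],[-50,-22.5,0],[-50,-22.5,0],[-50,-22.5,0],[-50,-22.5,0],[-50,-22.5,0],[-50,-22.5,0]], "rotation": [[0,0,0.18],[0,0,0],[0,0,0],[0,0,0],[0,0,0],[0,0,0],[0,0,0],[0,0,0],[0,0,0],[0,0,0],[0,0,0],[0,0,0]], "grip": [91,91,91,91,91,91,91,91,91,91,91,91]}}

```text
time: 2.55
eef_pos: [0.363, -0.0434, 0.215]
orientation: [-2.281, 2.159, -0.002]
contact_force: [0.8, -1.1, -0.1]
opening: 0.0908
```

```bash
python3 -c "
from h import *
plan([.479,.257,.215],np.radians(-86.85))"
```

```text
heading -86.87 rot [-0.0014 -0.0003 -0.0003] slide(after rot) [-293.6 -132.3    0. ] rows 5.3671335647168 pos [ 0.363  -0.0434  0.215 ] t 2.55 F [ 0.76 -1.08 -0.09]
```

Emit:
{"op": "arm_command", "data": {"slide": [[-50,-22.5,0],[-50,-22.5,0],[-50,-22.5,0],[-50,-22.5,0],[-50,-22.5,0],[-44,-20,0],[0,0,0]], "rotation": [[0,0,0],[0,0,0],[0,0,0],[0,0,0],[0,0,0],[0,0,0],[0,0,0]], "grip": [91,91,91,91,70,50,50]}}

```text
time: 3.42
eef_pos: [0.4795, 0.2584, 0.2144]
orientation: [-2.284, 2.156, 0.0]
contact_force: [-0.7, 0.4, -0.1]
opening: 0.063
```

```bash
python3 -c "
from h import *
plan([.479,.257,.08],np.radians(-86.85))
p=cams.read_camera('wrist');save(p,'w1')
p=cams.read_camera('scene');save(p,'s1')"
```

```text
heading -86.7 rot [-0.0006  0.0007  0.0026] slide(after rot) [  1.3   0.5 134.4] rows 2.2401000021365887 pos [0.4795 0.2584 0.2144] t 3.425 F [-0.74  0.38 -0.06]
```

View pics/w1.png

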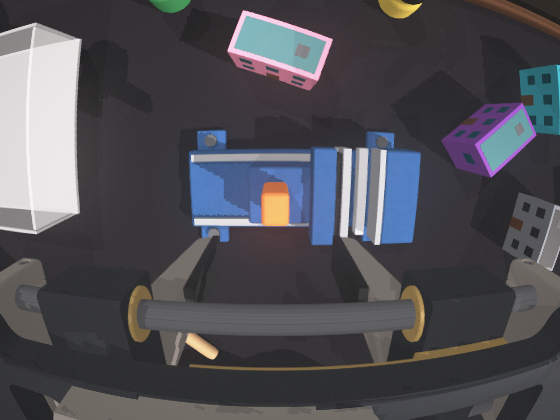

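```bash
cat >> h.py <<'E'
def wray(p,u,v,s):
    x,y=u-p['cx'],v-p['cy'];r=np.hypot(x,y);th=r/p['fx'];d=np.array([x/r*np.sin(th),y/r*np.sin(th),np.cos(th)])
    H=np.array(p['hand_eye']);Rm=R.from_rotvec(s['orientation']).as_matrix()
    return s['eef_pos']+Rm@H[:3,3],Rm@H[:3,:3]@d
def watz(p,u,v,z,s):
    o,d=wray(p,u,v,s);return o+d*(z-o[2])/d[2]
E
python3 - <<'E'
import cv2
a=cv2.imread('pics/w1.png');cv2.imwrite('pics/z4.png',cv2.resize(a[125:255,185:430],None,fx=3.2,fy=3.2,interpolation=cv2.INTER_CUBIC))
E
```

```text
(no output)
```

View pics/z4.png

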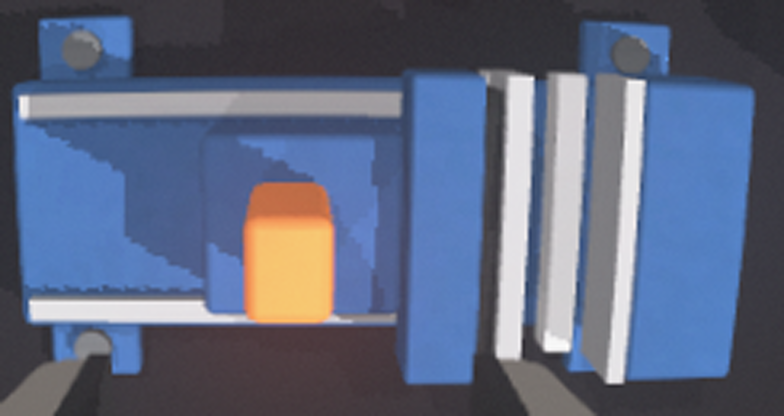

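```bash
python3 - <<'E'
from h import *
s=status.get_state();p=cams.read_camera('wrist');sc=cams.read_camera('scene')
f=lambda x,y,z:watz(p,185+x/3.2,125+y/3.2,z,s)
A,B=f(626,78,.07),f(607,382,.07);C,D=f(752,88,.07),f(727,374,.07)
for n,a,b in(('face',A,B),('back',C,D),('pad',f(533,75,.07),f(519,358,.07)),('jawback',f(404,72,.07),f(402,382,.07))):
    print(n,a.round(4),b.round(4),np.linalg.norm(a-b).round(4),'a',np.arctan((a-b)[1]/(a-b)[0]).round(4))
print('handle',[f(x,y,.118).round(4) for x,y in((246,220),(332,222),(330,322),(247,322))])
E
```

```text
face [0.533  0.1528 0.07  ] [0.433  0.1465 0.07  ] 0.1002 a 0.0632
back [0.5342 0.1087 0.07  ] [0.4372 0.1026 0.07  ] 0.0972 a 0.0619
pad [0.5312 0.1831 0.07  ] [0.4402 0.178  0.07  ] 0.0911 a 0.0555
jawback [0.529 0.223 0.07 ] [0.4302 0.2157 0.07  ] 0.0991 a 0.074
handle [array([0.4905, 0.2669, 0.118 ]), array([0.4913, 0.2444, 0.118 ]), array([0.464 , 0.2431, 0.118 ]), array([0.4627, 0.2653, 0.118 ])]
```

```bash
python3 -c "
from h import *
plan([.477,.255,.082],np.radians(-86.34))"
```

```text
heading -86.89 rot [ 0.0006 -0.0005 -0.0096] slide(after rot) [ -0.4   1.  132.5] rows 2.2082651314393447 pos [0.478  0.2546 0.2145] t 3.625 F [0.91 0.5  0.41]
```

```bash
python3 - <<'E'
from h import *
s=status.get_state();p=cams.read_camera('wrist');save(p,'w2');s2=status.get_state();print(s['eef_pos'],s2['eef_pos'],s['orientation'],s2['orientation'])
a=cv2.imread('pics/w2.png');cv2.imwrite('pics/z5.png',cv2.resize(a[125:255,185:430],None,fx=3.2,fy=3.2,interpolation=cv2.INTER_CUBIC))
E
```

```text
[0.47802966 0.25462799 0.21449138] [0.47815961 0.25452396 0.21462206] [ 2.28026964e+00 -2.15984191e+00 -1.34944975e-04] [ 2.28008463e+00 -2.16049483e+00  3.66340451e-05]
```

View pics/z5.png

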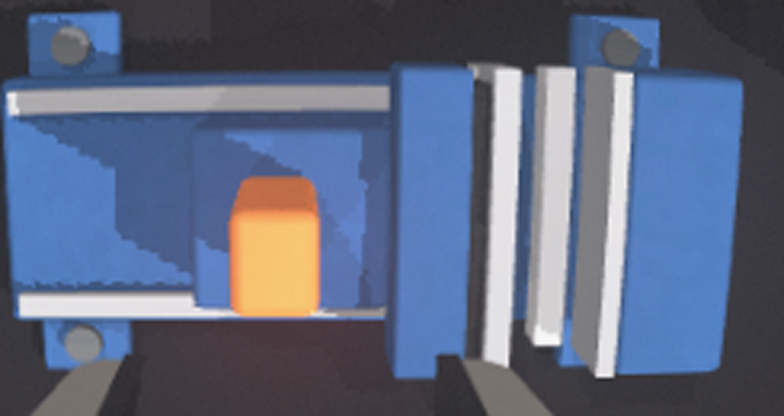

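```bash
python3 - <<'E'
from h import *
s=status.get_state();p=cams.read_camera('wrist')
f=lambda x,y,z:watz(p,185+x/3.2,125+y/3.2,z,s)
for n,a,b in(('face',f(615,71,.07),f(596,376,.07)),('back',f(742,80,.07),f(719,371,.07)),('pad',f(521,70,.07),f(507,365,.07)),('jawback',f(393,66,.07),f(389,376,.07)),('bluewhite',f(633,73,.07),f(615,376,.07))):
    print(n,a.round(4),b.round(4),np.linalg.norm(a-b).round(4),'a',np.arctan((a-b)[1]/(a-b)[0]).round(4))
h=[f(x,y,.118).round(4) for x,y in((231,212),(319,212),(317,314),(231,314))];print('handle',h,np.mean(h,0))
plan([.477,.255,.082],np.radians(-86.34))
E
```

```text
face [0.5348 0.1556 0.07  ] [0.4348 0.1498 0.07  ] 0.1001 a 0.0576
back [0.5363 0.1114 0.07  ] [0.4379 0.105  0.07  ] 0.0986 a 0.0654
pad [0.5324 0.1859 0.07  ] [0.4375 0.1808 0.07  ] 0.0951 a 0.0531
jawback [0.5307 0.2254 0.07  ] [0.432  0.2193 0.07  ] 0.0989 a 0.0627
bluewhite [0.5347 0.1495 0.07  ] [0.435  0.1431 0.07  ] 0.0999 a 0.0646
handle [array([0.4925, 0.27  , 0.118 ]), array([0.4938, 0.247 , 0.118 ]), array([0.466 , 0.2459, 0.118 ]), array([0.4647, 0.2688, 0.118 ])] [0.47925  0.257925 0.118   ]
heading -86.93 rot [ 0.0001 -0.0001 -0.0103] slide(after rot) [ -0.5   1.3 132.7] rows 2.2124023041738496 pos [0.4783 0.2546 0.2147] t 3.725 F [-0.29 -0.06  0.01]
```

Emit:
{"op": "arm_command", "data": {"slide": [[-4,-1,40],[0,0,50],[0,0,42],[0,0,0],[0,0,0],[0,0,0]], "rotation": [[0,0,-0.008],[0,0,0],[0,0,0],[0,0,0],[0,0,0],[0,0,0]], "grip": [50,50,50,20,15,15], "squeeze": 25}}

```text
time: 4.47
eef_pos: [0.4807, 0.2599, 0.0846]
orientation: [-2.288, 2.149, -0.002]
contact_force: [1.1, -0.8, 2.6]
opening: 0.0239
```

Emit:
{"op": "arm_command", "data": {"slide": [[-10,0,0],[-14,0,0],[-14,0,0],[-10,0,0],[0,0,0]], "rotation": [[0,0,0],[0,0,0],[0,0,0],[0,0,0],[0,0,0]], "grip": [15,15,15,15,15]}}

```text
time: 5.1
eef_pos: [0.4779, 0.3084, 0.0846]
orientation: [-2.288, 2.148, -0.003]
contact_force: [2.3, -2.7, 6.2]
opening: 0.0237
```

Emit:
{"op": "arm_command", "data": {"slide": [[0,0,0],[0,0,0],[0,0,-20],[0,0,-60],[0,0,-60]], "rotation": [[0,0,0],[0,0,0],[0,0,0],[0,0,0],[0,0,0]], "grip": [60,60,70,91,91]}}

```text
time: 5.72
eef_pos: [0.4758, 0.3074, 0.2238]
orientation: [2.289, -2.15, -0.001]
contact_force: [0.2, 0.8, -0.9]
opening: 0.0722
```

```bash
python3 -c "
from h import *
plan([.635,-.106,.225],np.radians(-82.3))"
```

```text
heading -86.4 rot [ 0.0014 -0.0004 -0.0715] slide(after rot) [ 431.  -102.4   -1.2] rows 7.3835508326947625 pos [0.4758 0.3074 0.2238] t 5.725 F [ 0.24  0.77 -0.91]
```

Emit:
{"op": "arm_command", "data": {"slide": [[0,0,0],[50,-12,0],[55,-13,0],[55,-13,0],[55,-13,0],[55,-13,0],[55,-13,0],[55,-13,0],[51,-12,0],[0,0,0],[0,0,0]], "rotation": [[0.001,0,-0.0715],[0,0,0],[0,0,0],[0,0,0],[0,0,0],[0,0,0],[0,0,0],[0,0,0],[0,0,0],[0,0,0],[0,0,0]], "grip": [91,91,91,91,91,91,91,91,91,91,91]}}

```text
time: 7.1
eef_pos: [0.6346, -0.1053, 0.2223]
orientation: [-2.364, 2.068, 0.001]
contact_force: [-0.0, -0.1, 0.1]
opening: 0.0911
```

```bash
python3 -c "
from h import *
plan([.635,-.106,.225],np.radians(-82.3))
p=cams.read_camera('wrist');save(p,'w3')
a=cv2.imread('pics/w3.png');cv2.imwrite('pics/z6.png',cv2.resize(a[80:280,170:400],None,fx=3,fy=3,interpolation=cv2.INTER_CUBIC))"
```

```text
heading -82.34 rot [-0.0001  0.0008 -0.0007] slide(after rot) [ 0.7 -0.3 -2.7] rows 0.04694878042075113 pos [ 0.6346 -0.1053  0.2223] t 7.1 F [-0.02 -0.07  0.12]
```

View pics/z6.png

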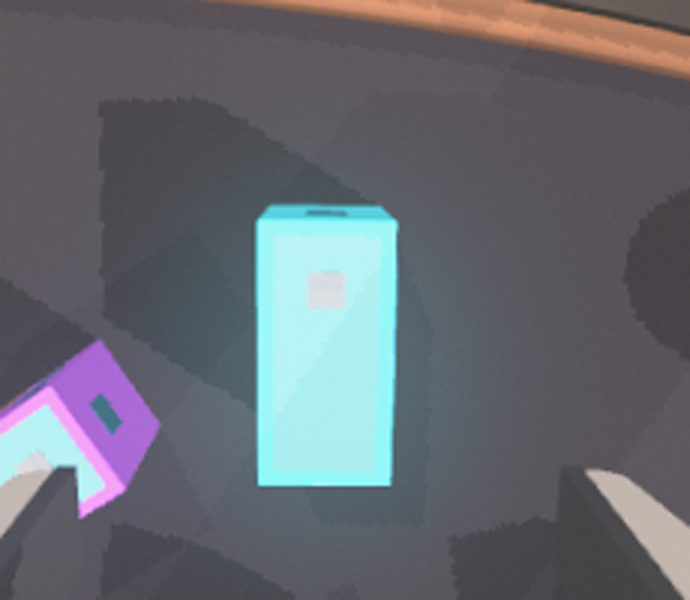

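```bash
python3 - <<'E'
from h import *
s=status.get_state();p=cams.read_camera('wrist')
f=lambda x,y,z:watz(p,170+x/3,80+y/3,z,s)
c=[f(*q,.08) for q in((257,221),(397,224),(390,487),(258,487))]
print(np.round(c,4),np.mean(c,0),[np.linalg.norm(c[i]-c[i-1]).round(4) for i in range(4)])
for i,j in((0,3),(1,2)): d=c[i]-c[j];print(np.degrees(np.arctan2(d[1],d[0])))
for q in((128,492),(53,388)): 
  P=f(*q,.08);print('purple',P, 'tool xy',R.from_rotvec(s['orientation']).as_matrix().T@(P-s['eef_pos']))
plan([*np.mean(c,0)[:2],.041],np.radians(-82.3))
E
```

```text
[[ 0.6748 -0.0805  0.08  ]
 [ 0.6799 -0.1251  0.08  ]
 [ 0.5915 -0.1363  0.08  ]
 [ 0.5855 -0.0917  0.08  ]] [ 0.6329081  -0.10839909  0.08      ] [np.float64(0.09), np.float64(0.0449), np.float64(0.0891), np.float64(0.045)]
7.170249838024367
7.258620322094447
purple [ 0.57709995 -0.04721955  0.08      ] tool xy [-0.06461866  0.04923861  0.14248554]
purple [ 0.61058167 -0.01826925  0.08      ] tool xy [-0.08881168  0.01217323  0.14251307]
heading -82.25 rot [-0.0005  0.0005  0.0009] slide(after rot) [  3.6   2.2 181.6] rows 3.027957791109794 pos [ 0.6346 -0.1045  0.2226] t 7.2 F [ 0.55 -0.    0.35]
```

Emit:
{"op": "arm_command", "data": {"slide": [[4,2,40],[0,0,55],[0,0,55],[0,0,31],[0,0,0],[0,0,0],[0,0,0]], "rotation": [[0,0,0.0095],[0,0,0],[0,0,0],[0,0,0],[0,0,0],[0,0,0],[0,0,0]], "grip": [70,70,65,65,42,38,38], "squeeze": 25}}

```text
time: 8.07
eef_pos: [0.6349, -0.1099, 0.0434]
orientation: [-2.355, 2.077, -0.004]
contact_force: [1.1, 0.2, -0.6]
opening: 0.0446
```

Emit:
{"op": "arm_command", "data": {"slide": [[0,0,-30],[0,0,-50],[0,0,-50],[0,0,-10],[0,0,0]], "rotation": [[0,0,0],[0,0,0],[0,0,0],[0,0,0],[0,0,0]], "grip": [38,38,38,38,38]}}

```text
time: 8.7
eef_pos: [0.6337, -0.1101, 0.182]
orientation: [-2.355, 2.078, -0.003]
contact_force: [0.1, 1.0, -4.6]
opening: 0.0445
```

```bash
python3 -c "
from h import *
plan([.483,.1797,.183],np.radians(-86.45))"
```

```text
heading -82.85 rot [-0.002  -0.0003  0.0628] slide(after rot) [-298.5  132.5   -1. ] rows 5.443579680646396 pos [ 0.6337 -0.1101  0.182 ] t 8.7 F [ 0.09  0.96 -4.61]
```

Emit:
{"op": "arm_command", "data": {"slide": [[0,0,0],[-30,13,0],[-45,20,0],[-45,20,0],[-45,20,0],[-45,20,0],[-45,20,0],[-43.5,19.5,0],[0,0,0],[0,0,0]], "rotation": [[0,0,0.0628],[0,0,0],[0,0,0],[0,0,0],[0,0,0],[0,0,0],[0,0,0],[0,0,0],[0,0,0],[0,0,0]], "grip": [38,38,38,38,38,38,38,38,38,38]}}

```text
time: 9.95
eef_pos: [0.4821, 0.1793, 0.1801]
orientation: [2.289, -2.149, -0.0]
contact_force: [-0.5, -0.4, -4.3]
opening: 0.0449
```

```bash
python3 -c "
from h import *
plan([.483,.1797,.183],np.radians(-86.45))
p=cams.read_camera('wrist');save(p,'w4')
p=cams.read_camera('scene');save(p,'s4')
a=cv2.imread('pics/w4.png');b=cv2.imread('pics/s4.png')
cv2.imwrite('pics/z7.png',np.hstack([cv2.resize(a[120:270,170:420],None,fx=3,fy=3),]))
cv2.imwrite('pics/z8.png',cv2.resize(b[140:310,310:450],None,fx=3.5,fy=3.5))"
```

```text
heading -86.39 rot [ 0.0013 -0.001   0.001 ] slide(after rot) [-0.4 -0.9 -2.9] rows 0.051209493066826636 pos [0.4821 0.1793 0.1801] t 9.95 F [-0.54 -0.42 -4.35]
```

View pics/z7.png

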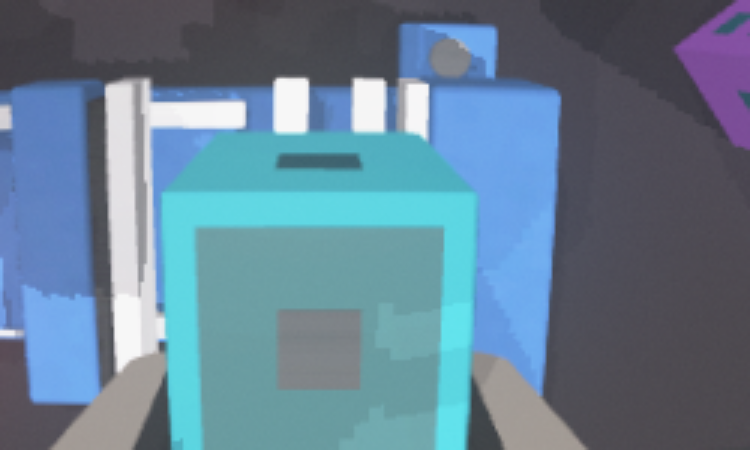

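View pics/z8.png

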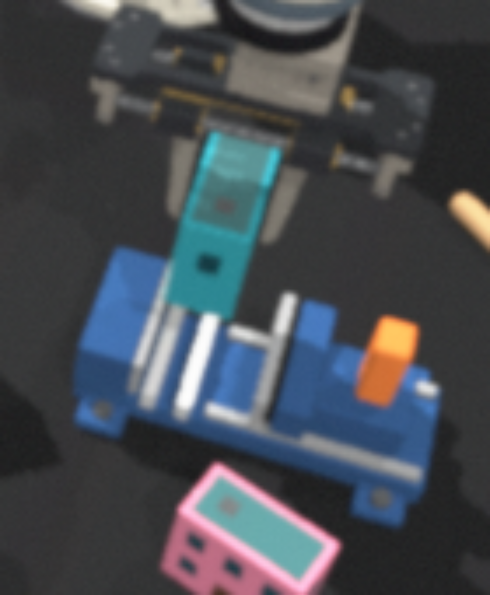

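```bash
python3 - <<'E'
from h import *
s=status.get_state();p=cams.read_camera('wrist')
f=lambda x,y,z:watz(p,170+x/3,120+y/3,z,s)
zb=s['eef_pos'][2]-.0432
print('bottom',f(207,132,zb),f(422,132,zb)); print('top',f(163,192,zb+.08),f(476,193,zb+.08))
print('face far',f(404,82,.07),'pad',f(150,80,.07),'bluewhite',f(428,84,.07))
print('jaw back',f(558,92,.07),f(545,390,.07),s['eef_pos'])
E
```

```text
bottom [0.52546966 0.20489187 0.137461  ] [0.52837762 0.15763393 0.137461  ]
top [0.52602639 0.20225179 0.217461  ] [0.52858681 0.15856712 0.217461  ]
face far [0.53558637 0.15615979 0.07      ] pad [0.53202551 0.22939897 0.07      ] bluewhite [0.53552471 0.14918468 0.07      ]
jaw back [0.53641107 0.1105475  0.07      ] [0.44389298 0.10371658 0.07      ] [0.48294213 0.17879409 0.180661  ]
```

Emit:
{"op": "arm_command", "data": {"slide": [[-2,0,20],[0,0,30],[0,0,25],[0,0,15],[0,0,7],[0,0,0],[0,0,0]], "rotation": [[0,0,0],[0,0,0],[0,0,0],[0,0,0],[0,0,0],[0,0,0],[0,0,0]], "grip": [38,38,38,38,38,38,38]}}

```text
time: 10.98
eef_pos: [0.4836, 0.1819, 0.0853]
orientation: [-2.288, 2.15, -0.002]
contact_force: [-0.9, -0.1, -3.0]
opening: 0.0449
```

```bash
python3 -c "
from h import *
plan([.4834,.1752,.0815],np.radians(-86.45))"
```

```text
heading -86.45 rot [-0.0023  0.0004 -0.0001] slide(after rot) [6.6 0.6 3.8] rows 0.1280335751610591 pos [0.4836 0.1819 0.0853] t 10.975 F [-0.95 -0.11 -3.  ]
```

Now ease toward the fixed jaw, watching force.

Emit:
{"op": "arm_command", "data": {"slide": [[2,0,2],[2,0,0],[1,0,0],[0,0,0]], "rotation": [[0,0,0],[0,0,0],[0,0,0],[0,0,0]], "grip": [38,38,38,38]}}

```text
time: 11.48
eef_pos: [0.4833, 0.1766, 0.0827]
orientation: [-2.288, 2.151, -0.001]
contact_force: [-0.1, 0.2, -3.6]
opening: 0.0448
```

Emit:
{"op": "arm_command", "data": {"slide": [[1,0,0],[0,0,0],[0,0,0]], "rotation": [[0,0,0],[0,0,0],[0,0,0]], "grip": [38,38,38]}}

```text
time: 11.85
eef_pos: [0.4834, 0.1765, 0.0827]
orientation: [-2.287, 2.151, 0.0]
contact_force: [-1.9, 4.3, -3.5]
opening: 0.0448
```

Emit:
{"op": "arm_command", "data": {"slide": [[0,0,1],[0,0,0.5],[0,0,0]], "rotation": [[0,0,0],[0,0,0],[0,0,0]], "grip": [38,38,38]}}

```text
time: 12.22
eef_pos: [0.4837, 0.1765, 0.0815]
orientation: [-2.287, 2.151, -0.0]
contact_force: [-1.4, 5.9, -0.6]
opening: 0.045
```

Emit:
{"op": "arm_command", "data": {"slide": [[0,0,0.6],[0,0,0]], "rotation": [[0,0,0],[0,0,0]], "grip": [38,38]}}

```text
time: 12.48
eef_pos: [0.4838, 0.1765, 0.0814]
orientation: [-2.287, 2.151, -0.0]
contact_force: [-3.1, 4.5, 7.6]
opening: 0.0449
```

Emit:
{"op": "arm_command", "data": {"slide": [[0,0,-0.5],[0,0,0],[0,0,0],[0,0,0]], "rotation": [[0,0,0],[0,0,0],[0,0,0],[0,0,0]], "grip": [38,48,56,62]}}

```text
time: 12.98
eef_pos: [0.4835, 0.1755, 0.081]
orientation: [-2.289, 2.151, -0.001]
contact_force: [-0.0, 0.8, 0.3]
opening: 0.0613
```

Emit:
{"op": "arm_command", "data": {"slide": [[0,0,-20],[0,0,-50],[0,0,-60],[0,0,-20],[0,0,0],[0,0,0]], "rotation": [[0,0,0],[0,0,0],[0,0,0],[0,0,0],[0,0,0],[0,0,0]], "grip": [66,70,70,70,70,70]}}

```text
time: 13.72
eef_pos: [0.4825, 0.1754, 0.2297]
orientation: [2.289, -2.151, -0.0]
contact_force: [-0.6, 0.1, -1.1]
opening: 0.0699
```

```bash
python3 -c "
from h import *
s=status.get_state();print(s['eef_pos'],s['orientation'],s['contact_force'])
p=cams.read_camera('wrist');save(p,'w5')
p=cams.read_camera('scene');save(p,'s5')
p=cams.read_camera('side');save(p,'d5')
a=cv2.imread('pics/w5.png');b=cv2.imread('pics/s5.png');c=cv2.imread('pics/d5.png')
cv2.imwrite('pics/z9.png',np.hstack([cv2.resize(a[100:270,160:420],None,fx=3,fy=3),]))
cv2.imwrite('pics/z10.png',np.hstack([cv2.resize(b[170:310,310:450],(420,420)),cv2.resize(c[120:220,230:330],(420,420))][:2])[:, :800])"
```

```text
[0.48247324 0.17536543 0.22969488] [ 2.28860081e+00 -2.15090925e+00 -1.74523261e-04] [-0.55953566  0.1186764  -1.11789009]
```

View pics/z9.png

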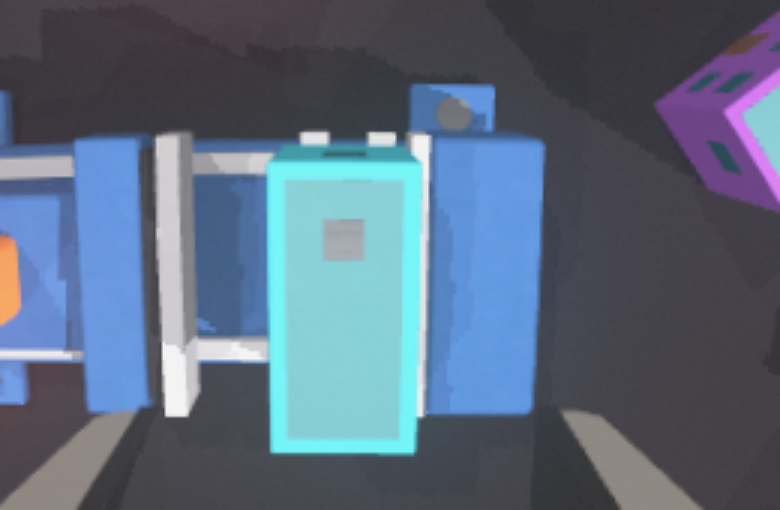

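View pics/z10.png

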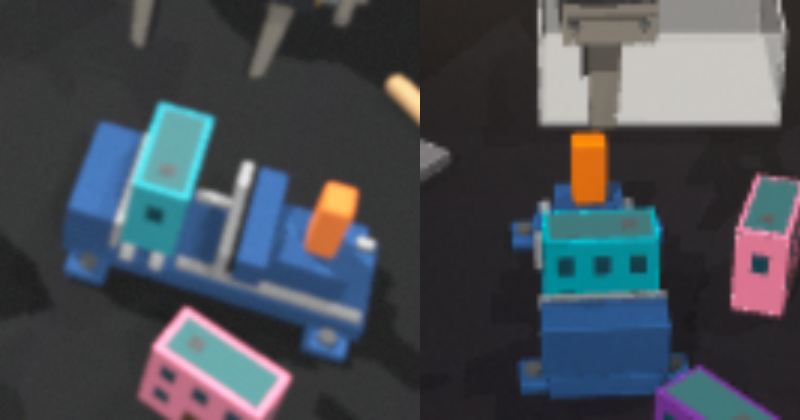

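```bash
python3 - <<'E'
from h import *
s=status.get_state();p=cams.read_camera('wrist');print(s['eef_pos'])
f=lambda x,y,z:watz(p,160+x/3,100+y/3,z,s)
c=[f(*q,.118) for q in((267,160),(422,160),(415,453),(271,453))];m=np.mean(c,0)
print(np.round(c,4),m)
for i,j in((0,3),(1,2)): d=c[i]-c[j];print('long',np.arctan2(d[1],d[0]),np.linalg.norm(d))
bw=[f(432,137,.07),f(424,415,.07)];d=bw[0]-bw[1];print('bw',bw,np.arctan2(d[1],d[0]))
b=[f(543,140,.07),f(531,412,.07)];d=b[0]-b[1];print('back',b,np.arctan2(d[1],d[0]))
a=.062;x=np.array([-np.sin(a),np.cos(a),0])
print('centre to back along seat x',(m-np.mean(b,0))@x, 'expect .0685;  to bw', (m-np.mean(bw,0))@x)
plan([.473,.339,.082],np.radians(-86.45))
h=[f(19,240,.118),f(19,310,.118)];print('handle front edge',h)
E
```

```text
[0.48245625 0.17535726 0.22950018]
[[0.5267 0.2004 0.118 ]
 [0.5295 0.1558 0.118 ]
 [0.4395 0.1507 0.118 ]
 [0.4367 0.1953 0.118 ]] [0.48311293 0.17553787 0.118     ]
long 0.0569990945355828 0.090107410522097
long 0.05624818748925758 0.09008686970786453
bw [array([0.53403262, 0.14899826, 0.07      ]), array([0.43551952, 0.14388722, 0.07      ])] 0.0518353476894406
back [array([0.53608886, 0.11089497, 0.07      ]), array([0.43875678, 0.10503668, 0.07      ])] 0.060116111430261694
centre to back along seat x 0.06770925710277204 expect .0685;  to bw 0.02914227206234213
heading -86.45 rot [ 0.0012 -0.0006  0.0001] slide(after rot) [-163.9   -0.5  147.7] rows 3.6764900949350694 pos [0.4826 0.1754 0.2297] t 13.925 F [ 0.14  0.19 -0.84]
handle front edge [array([0.49944667, 0.27523104, 0.118     ]), array([0.47757322, 0.27547559, 0.118     ])]
```

```bash
python3 - <<'E'
from h import *
plan([.475,.307,.23],np.radians(-86.45))
E
```

```text
heading -86.45 rot [ 0.0012 -0.0006  0.0001] slide(after rot) [-131.8   -0.5   -0.3] rows 2.1964964725071505 pos [0.4826 0.1754 0.2297] t 13.925 F [ 0.14  0.19 -0.84]
```

Emit:
{"op": "arm_command", "data": {"slide": [[-40,0,0],[-50,0,0],[-41.5,0,0],[0,0,50],[0,0,50],[0,0,35],[0,0,12],[0,0,0]], "rotation": [[0,0,0],[0,0,0],[0,0,0],[0,0,0],[0,0,0],[0,0,0],[0,0,0],[0,0,0]], "grip": [60,50,50,50,50,50,50,50]}}

```text
time: 14.92
eef_pos: [0.475, 0.3068, 0.0836]
orientation: [2.289, -2.151, 0.001]
contact_force: [0.8, 0.1, -0.5]
opening: 0.0503
```

Emit:
{"op": "arm_command", "data": {"slide": [[6,0,0],[6,0,0],[4,0,0],[4,0,0],[5,0,0],[5,0,0],[5,0,0],[4,0,0],[0,0,0]], "rotation": [[0,0,0],[0,0,0],[0,0,0],[0,0,0],[0,0,0],[0,0,0],[0,0,0],[0,0,0],[0,0,0]], "grip": [50,50,50,50,50,50,50,50,50], "squeeze": 60}}

```text
time: 16.05
eef_pos: [0.4783, 0.2691, 0.0853]
orientation: [-2.285, 2.15, 0.0]
contact_force: [-2.1, 5.2, 2.2]
opening: 0.0501
```

Emit:
{"op": "arm_command", "data": {"slide": [[2,0,0],[2,0,0],[1,0,0],[0,0,0]], "rotation": [[0,0,0],[0,0,0],[0,0,0],[0,0,0]], "grip": [50,50,50,50]}}

```text
time: 16.55
eef_pos: [0.4785, 0.2644, 0.0853]
orientation: [-2.285, 2.15, 0.0]
contact_force: [-2.1, 8.7, 1.1]
opening: 0.05
```

Emit:
{"op": "arm_command", "data": {"slide": [[1.5,0,0],[0.5,0,0],[0,0,0]], "rotation": [[0,0,0],[0,0,0],[0,0,0]], "grip": [50,50,50]}}

```text
time: 16.92
eef_pos: [0.4786, 0.2625, 0.0853]
orientation: [-2.285, 2.15, 0.0]
contact_force: [-1.8, 8.3, 1.0]
opening: 0.05
```

Emit:
{"op": "arm_command", "data": {"slide": [[1.5,0,0],[1,0,0],[0,0,0]], "rotation": [[0,0,0],[0,0,0],[0,0,0]], "grip": [50,50,50]}}

```text
time: 17.3
eef_pos: [0.4788, 0.2602, 0.0853]
orientation: [-2.285, 2.15, 0.001]
contact_force: [-2.9, 10.3, 0.5]
opening: 0.0499
```

Emit:
{"op": "arm_command", "data": {"slide": [[1,0,0],[0.5,0,0],[0,0,0]], "rotation": [[0,0,0],[0,0,0],[0,0,0]], "grip": [50,50,50]}}

```text
time: 17.68
eef_pos: [0.4789, 0.2593, 0.0853]
orientation: [-2.284, 2.149, 0.002]
contact_force: [-3.2, 14.3, 0.0]
opening: 0.05
```

Emit:
{"op": "arm_command", "data": {"slide": [[1,0,0],[0.5,0,0],[0,0,0]], "rotation": [[0,0,0],[0,0,0],[0,0,0]], "grip": [50,50,50]}}

```text
time: 18.05
eef_pos: [0.4789, 0.2583, 0.0852]
orientation: [-2.283, 2.149, 0.002]
contact_force: [-3.9, 15.8, -1.2]
opening: 0.0499
```

Emit:
{"op": "arm_command", "data": {"slide": [[0.8,0,0],[0.4,0,0],[0,0,0]], "rotation": [[0,0,0],[0,0,0],[0,0,0]], "grip": [50,50,50]}}

```text
time: 18.42
eef_pos: [0.479, 0.2575, 0.0853]
orientation: [-2.283, 2.149, 0.003]
contact_force: [-4.9, 18.4, -2.1]
opening: 0.0501
```

One more step to about 22 N, then back away.

Emit:
{"op": "arm_command", "data": {"slide": [[0.8,0,0],[0.6,0,0],[0,0,0],[0,0,0]], "rotation": [[0,0,0],[0,0,0],[0,0,0],[0,0,0]], "grip": [50,50,50,50]}}

```text
time: 18.92
eef_pos: [0.479, 0.2565, 0.0852]
orientation: [-2.282, 2.149, 0.004]
contact_force: [-3.7, 22.2, -3.1]
opening: 0.0499
```

Emit:
{"op": "arm_command", "data": {"slide": [[-3,0,0],[-4,0,0],[-4,0,0],[-3,0,0],[0,0,0]], "rotation": [[0,0,0],[0,0,0],[0,0,0],[0,0,0],[0,0,0]], "grip": [50,50,50,50,50]}}

```text
time: 19.55
eef_pos: [0.4777, 0.2669, 0.0839]
orientation: [-2.289, 2.151, -0.001]
contact_force: [0.2, 0.6, -0.4]
opening: 0.05
```

Clear of the handle by about 10 mm on one side; rise straight up and look.

Emit:
{"op": "arm_command", "data": {"slide": [[-1,0,-20],[0,0,-50],[0,0,-60],[0,0,-20],[0,0,0],[0,0,0]], "rotation": [[0,0,0],[0,0,0],[0,0,0],[0,0,0],[0,0,0],[0,0,0]], "grip": [50,50,50,50,50,50]}}

```text
time: 20.3
eef_pos: [0.4768, 0.2674, 0.2326]
orientation: [2.288, -2.151, 0.0]
contact_force: [-0.8, -0.4, 0.2]
opening: 0.0501
```

```bash
python3 -c "
from h import *
s=status.get_state();print(s['eef_pos'],s['orientation'],s['contact_force'])
p=cams.read_camera('wrist');save(p,'w6')
p=cams.read_camera('scene');save(p,'s6')
p=cams.read_camera('side');save(p,'d6')
a=cv2.imread('pics/w6.png');b=cv2.imread('pics/s6.png');c=cv2.imread('pics/d6.png')
cv2.imwrite('pics/z11.png',cv2.resize(a[100:270,190:450],None,fx=3,fy=3))
cv2.imwrite('pics/z12.png',np.hstack([cv2.resize(b[170:310,310:450],(420,420)),cv2.resize(c[120:220,230:330],(420,420))])[:, :800])"
```

```text
[0.47677364 0.26740051 0.23260965] [ 2.28831456e+00 -2.15086120e+00  1.38587576e-04] [-0.8380571  -0.43816173  0.23547913]
```

View pics/z11.png

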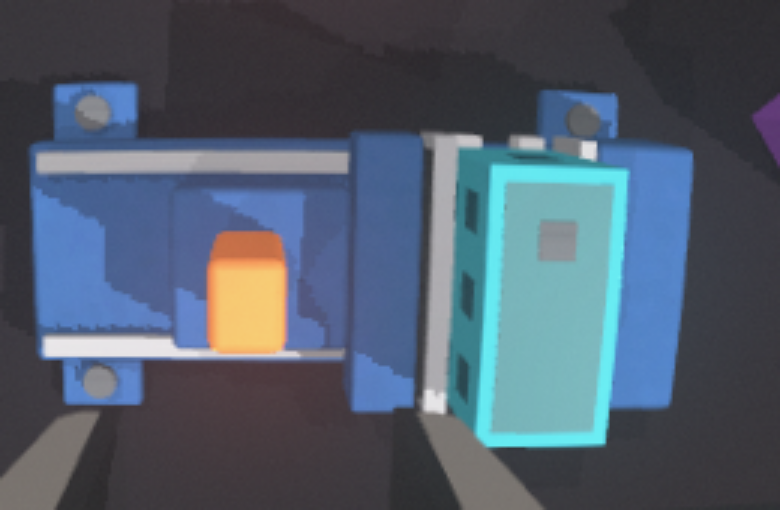

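View pics/z12.png

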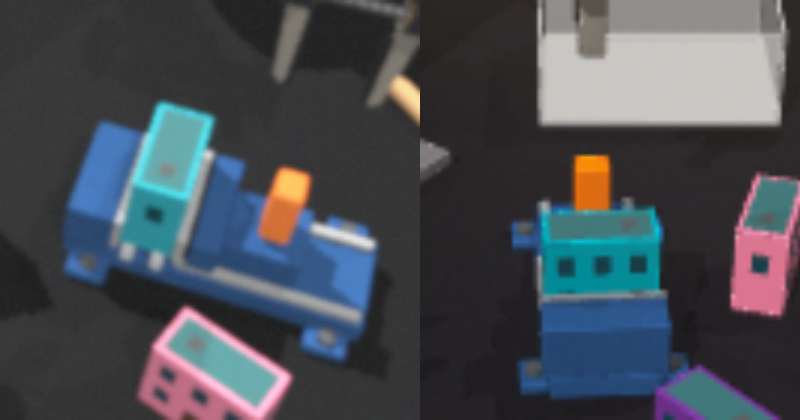

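View pics/s6.png

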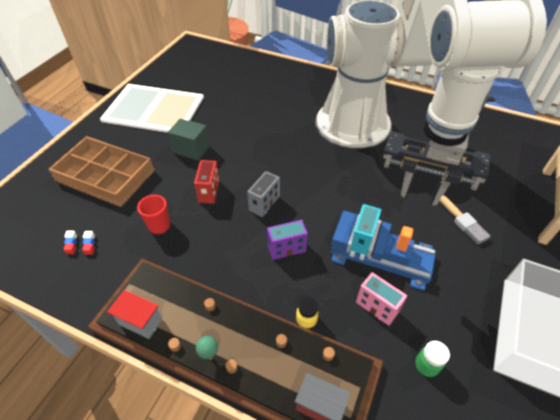

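```bash
python3 - <<'E'
from h import *
s=status.get_state();p=cams.read_camera('wrist')
f=lambda x,y,z:watz(p,190+x/3,100+y/3,z,s)
c=[f(*q,.118) for q in((490,165),(628,170),(606,443),(488,445))];print(np.mean(c,0),np.round(c,4))
for i,j in((0,3),(1,2)): d=c[i]-c[j];print(np.arctan2(d[1],d[0]))
h=np.mean([f(*q,.118) for q in((209,262),(287,262),(284,352),(209,352))],0);print('handle',h,'seat x',(h[1]-.1527)/np.cos(.062)-.075)
print(s['contact_force'],s['opening'])
ticket.close_job()
E
```

```text
[0.48314593 0.17423172 0.118     ] [[0.5259 0.2003 0.118 ]
 [0.5286 0.156  0.118 ]
 [0.4401 0.1501 0.118 ]
 [0.4379 0.1905 0.118 ]]
0.11160937238432779
0.06665933899417188
handle [0.4779127  0.26958877 0.118     ] seat x 0.042113790715739646
[ 1.01794221  0.16645251 -0.37272962] 0.050063742183431806
the job is handed in; nothing more can be done
```

The teal house is clamped in the vise, and I handed the job in at about 20.5 s of the 61 s. No verdict came back, and I had no way to read the clamping force directly.

- **Steps:** I opened the vise by its handle to about 79 mm. I set the house on the parallels, pressed it against the fixed jaw with 4 to 6 N, and let go. Then I pushed the sliding jaw up against it to about 22 N on the handle, backed off and lifted clear.
- **Before clamping:** A wrist picture put the house about 1 mm from its seated position along seat x. Its heading was within about 0.005 rad of the jaw, and it was near the middle of the jaws.
- **After clamping:** The house centre measured (0.483, 0.174) m, against about (0.483, 0.175) m expected, and it looks upright and seated. The handle position implies a gap of about 42 mm, so the pad is pressed in roughly 3 mm, which fits a firm clamp.
- **Disagreement:** In the last wrist picture, the house edge against the fixed jaw gave 0.067 rad, against 0.062 rad for the jaw. The opposite edge gave 0.11 rad. I think I misread a corner on that edge, because the scene and side pictures show no change from before clamping. I handed in without measuring it again.
- **Other objects:** In the last scene picture the other houses, jars, box and cup look unmoved, and the gripper touches nothing. I judged this by eye and did not measure their positions.

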